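# Level the pillars of a display cake and set its top tier on them

## Task

One of the four gold pillars pushed into the foam display cake stands a few millimetres taller than the other three. Feel for the tall one by touching the pillar heads lightly, and press it down until it is level with the other three without sinking those. Then set the top tier centred and level on the four pillars, let go, and leave the things around it where they are.

Things in the scene. Friction and masses are not known exactly. Their poses are not given: they have to be found in the camera images.
- tier: The display cake: a fixed foam dummy in pale green icing, 224 mm across, 75 mm high, on a round 260 mm cake drum 12 mm thick; its flat top is 87 mm above the table. Four gold pillars (pillar_a to pillar_d, standing in another order each time) are pushed into it at spot0 to spot3. Origin: centre of the drum's underside; z up, x and y along the sides of the square of pillars.
- spot0 (a point): Point on the icing (87 mm above the table) on the axis of one pillar, at -58, +58 mm in the cake's x, y. Every pillar is an upright 18 mm column with a flat round head 28 mm across and 4 mm thick.
- spot1 (a point): The same for the pillar at -58, -58 mm in the cake's x, y. Three of the four pillars are pushed in equally deep, their heads' tops at one height, somewhere from 58 to 70 mm above the icing; the fourth is 5 to 9 mm taller. Pillar heights are not reported: feel them.
- spot2 (a point): The same for the pillar at +58, +58 mm in the cake's x, y. The foam holds each pillar by friction alone: pushed with less than about 14 N it stays put, with more it slides in as long as it is pushed, with no stop at the right level, and stays where it is left (it can be pulled up again too).
- spot3 (a point): The same for the pillar at +58, -58 mm in the cake's x, y.
- topper: The loose top tier, 0.22 to 0.45 kg, on the table: a flat gold plate 196 mm across, 10 mm thick, flat below, with a small round green dummy cake fixed at its centre, 58 mm across, from 10 to 70 mm above the plate's underside, to be gripped from above at any yaw. Flowers on the plate reach 22 mm above the underside. Origin: centre of the underside; z up.
- palette_knife: bystander: a palette knife lying on the table, 240 mm long, 26 mm wide, 18 mm high; origin under the joint of blade and handle, blade along +x
- pearl_dish: bystander: a white dish of sugar pearls, 84 mm across, 45 mm high; origin: centre of its underside
- sprinkle_jar: bystander: a closed pink jar, 60 mm across, 90 mm high; origin: centre of its underside
Things that resemble listed ones, but are neither listed nor needed, are in the scene too. There is more than one size of the topper; the one meant has the size given above.

How it is judged:
On the way:
1. before the top tier is brought to the cake, the tall pillar is pressed level with the other three, within 2 mm (z of pillar_a in the frame of pillar_b between -0.002 and 0.002 m and z of pillar_a in the frame of pillar_c between -0.002 and 0.002 m and z of pillar_a in the frame of pillar_d between -0.002 and 0.002 m and horizontal distance between topper and tier above 0.15 m), for 0.2 s.
At the end, for the whole second after the job is handed in: the four pillars are level within 2 mm; the top tier stands at rest on their heads, upright on the cake within 0.025 rad of level, its centre within 12 mm of the cake's centre, its underside 55 to 73 mm above the icing; everything is released (z of pillar_a in the frame of pillar_b between -0.002 and 0.002 m and z of pillar_a in the frame of pillar_c between -0.002 and 0.002 m and z of pillar_a in the frame of pillar_d between -0.002 and 0.002 m and horizontal distance between topper and tier below 0.012 m and angle between topper's own z axis and vertical below 0.025 rad and z of topper in the frame of tier between 0.142 and 0.16 m and linear speed of topper below 0.01 m/s); the robot touches nothing.
It fails at once if one of the three shorter pillars is moved by more than 2 mm (distance of any of pillar_b, pillar_c, pillar_d from where it was at the start of the episode above 0.002 m).
It fails at once if a bystander (palette knife, pearl dish, sprinkle jar) is shifted by more than 20 mm (distance of any of palette_knife, pearl_dish, sprinkle_jar from where it was at the start of the episode above 0.02 m).
It also fails if it takes over 69 s, if anything falls off the work surface, if the arm or the gripper's body presses on something with over 40 N, if the wrist force passes 120 N, or if a joint passes its speed limit or range.

## Robot

A 7-joint arm with a two-finger parallel gripper is mounted at the origin on the work surface. World frame = base frame: x ahead of the robot, y to its left, z up, the work surface at z = 0. Lengths are in m, angles in rad, forces in N, time in s.
With the tool pointing down it reaches from about 0.4 to 0.85 m from the base axis. Payload 4.4 kg.
Tool frame: the origin (TCP) lies on the mounting face of the last link; the fingertips stand 199 mm ahead of it and the grasp point (between the pads) lies 180 mm ahead of it; z points along the fingers, y is the direction in which the jaws open and shut (so a half turn about z gives the same grasp; the last joint's range is limited). The gripper opens to 94 mm and grips with 3 to 60 N. Pads are 16 mm wide; open, the fingers measure 119 mm over their backs; the gripper's body (75 mm by 177 mm) begins 78 mm behind the grasp point.
Start: joints at [-1.26, 0.628, 0.038, 1.517, -0.027, 0.996, -0.02], TCP at [0.239, 0.604, 0.405] pointing down, gripper open.
Joint ranges: [-3.06, 3.06], [-0.37, 2.12], [-1.25, 1.32], [0.18, 2.47], [-1.1, 4.24], [0.23, 1.98], [-2.94, 2.94]. Speed limits (rad/s): [2.57, 2.57, 3.14, 3.14, 3.14, 3.14, 3.14].

## Interface

Orientations are given as a 3x3 rotation matrix whose columns are the frame's x, y, z axes.
In Python, from station import r gives the robot as it stands. The module is installed in compiled form; this text tells all that it offers.
- The arm moves only by the tool apply_moves, never from a script. Its argument "motion" is text: rows parted by semicolons, each of 7 numbers parted by spaces: the gripper command: -1 is shut, 1 is fully open, values between are in proportion, then the shift along the tool's x, y, z in mm, then the turn, a rotation vector about the tool's x, y, z in rad. A call has 1 to 8 rows; each row is the pose to reach, as a shift and turn from the pose commanded when the call began, along the tool's axes at that moment; what a row does not reach only later rows make up. A row lasts 1/12 s, in which the tool goes at most 41.7 mm and 7.16 degrees, less where a joint would pass 70% of its speed; a pose out of reach is approached as far as the arm can. A call with a gripper value outside its range is refused whole. The fingers move at their own pace and stop on an object; "squeeze" is the grip in N (left out, the last holds). Time passes only in rows, so rows that repeat a pose let the fingers close. It gives the time, the measured TCP pose, the force and the opening at its end, in the units of the state.
- r.read_state(): the state, without advancing time (a new reading comes with each control period).
- r.snapshot(name): name is "scene" or "top" or "wrist"; returns a dict with "frame" (480x640x3 uint8, red, green, blue), "mtx" (3x3 intrinsics, pixels), "dist" ([k1, k2, p1, p2, k3] as OpenCV has them; the pictures are not rectified), "T" (4x4, takes a point from camera to world coordinates). Camera axes: x right, y down, z forward; pixel columns grow to the right and rows downward; lengths in m; the calibration is good to about 2 mm. A picture is of the moment at which its call begins. There is no depth.
- r.sign_off(): hands the job in, once; it reports no verdict.
The state is a dict: "time_s": time; "joint_positions": joint angles; "dq": joint speeds; "tau": joint torques, N m; "tcp_pos": TCP position; "tool_rot": TCP orientation; "contact_force": force on the tool from outside, world axes, zero at the start; "wrist_torque": the same for the moment, N m; "width": finger opening in m.
Only numpy, scipy, OpenCV 4.12 (cv2) and the standard library are available. Lean on these libraries where they do the work, as an engineer would, in place of code of your own. Each camera call takes 0.05 s, during which the arm holds its last target.

## Working session

There is one attempt and no reset: what is moved stays moved. The work goes in short steps, Python scripts to look and compute and a tool call to move; the robot and the scene stay as the last step left them, time stands still between calls to the robot, and variables do not carry over. Pictures are saved under pics/ and viewed, and the job is handed in when it is done.

Besides the shell and the picture viewer there is one more tool, called after "Request:" as name(argument=value, ...) on one line, values as JSON. apply_moves: Moves the arm, as the interface text tells. Its arguments: {"type":"object","properties":{"motion":{"type":"string"},"squeeze":{"type":"number"}},"required":["motion"]}

```bash
mkdir -p pics; cat > h.py <<'E'
import numpy as np, cv2, json
from station import r
def snap(n,fn):
    s=r.snapshot(n); cv2.imwrite('pics/'+fn+'.png',s['frame'][:,:,::-1]); np.savez('pics/'+fn,**s); return s
def load(fn): return np.load('pics/'+fn+'.npz')
def ray(s,uv,z):
    p=cv2.undistortPoints(np.array([[uv]],float),s['mtx'],s['dist'])[0,0]
    T=s['T']; d=T[:3,:3]@np.array([p[0],p[1],1]); o=T[:3,3]
    return o+d*(z-o[2])/d[2]
def proj(s,P):
    T=np.linalg.inv(s['T']); 
    return cv2.projectPoints(np.atleast_2d(np.array(P,float)),cv2.Rodrigues(T[:3,:3])[0],T[:3,3],s['mtx'],s['dist'])[0][:,0]
E
python3 - <<'E'
from h import *
for n in ("scene","top"):
    s=snap(n,n+'0'); print(n,s['T'].round(3).tolist())
st=r.read_state(); print(st)
E
```

```text
scene [[0.602, 0.431, -0.672, 1.266], [0.798, -0.306, 0.518, -0.578], [0.018, -0.849, -0.529, 0.651], [0.0, 0.0, 0.0, 1.0]]
top [[0.027, -0.986, 0.165, 0.331], [-1.0, -0.029, -0.009, 0.02], [0.014, -0.165, -0.986, 1.226], [0.0, 0.0, 0.0, 1.0]]
{'time_s': 0.1, 'joint_positions': array([-1.25982021,  0.62925707,  0.03845765,  1.51823381, -0.02699771,
        0.99632247, -0.02002151]), 'dq': array([ 0.00030561, -0.00135803,  0.0007206 , -0.00169063, -0.00368623,
       -0.00117954,  0.00024825]), 'tau': array([ 2.84373964e-03, -5.50784290e+01,  1.14737101e+00, -1.87114316e+01,
       -5.21949143e-02,  1.92601659e-02,  6.23848314e-05]), 'tcp_pos': array([0.23903179, 0.60417985, 0.40385475]), 'tool_rot': array([[-9.29844609e-01,  3.67951954e-01, -6.01872294e-04],
       [ 3.67952445e-01,  9.29843246e-01, -1.59244280e-03],
       [-2.62955534e-05, -1.70218474e-03, -9.99998551e-01]]), 'contact_force': array([0.3535425 , 1.03624767, 0.27395237]), 'wrist_torque': array([-0.03114907, -0.01530238,  0.00941206]), 'width': 0.09408908467858138}
```

View pics/scene0.png

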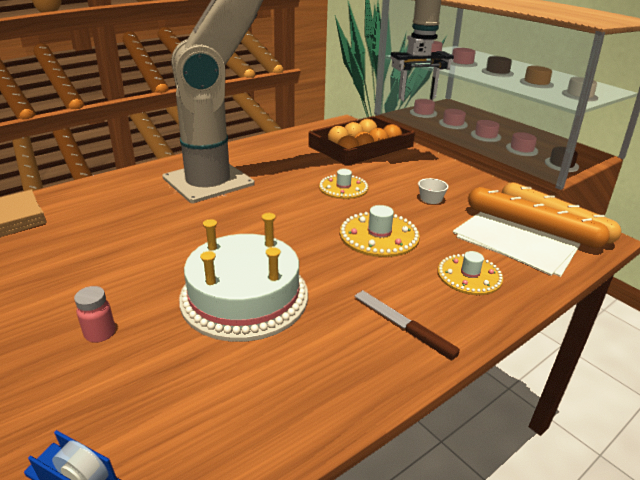

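View pics/top0.png

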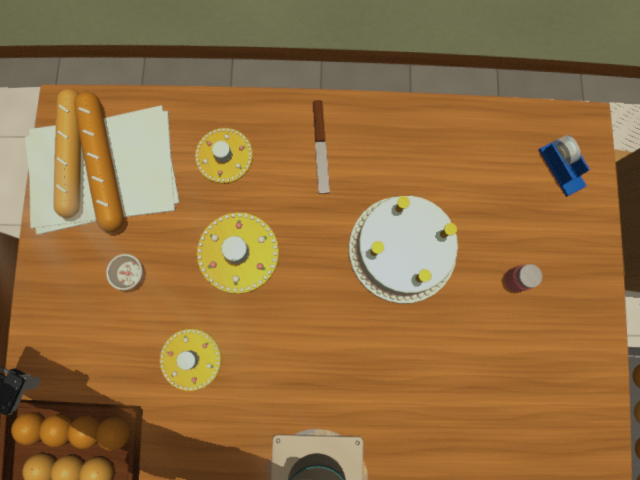

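```bash
python3 - <<'E'
from h import *
s=load('top0'); im=s['frame']
hsv=cv2.cvtColor(im,cv2.COLOR_RGB2HSV)
for c in [(238,252),(190,360),(224,155)]: print(hsv[c[1]-0,c[0]+22],end=' ')
print(hsv[200,402],hsv[246,376],hsv[230,449],hsv[275,423])
m=cv2.inRange(hsv,(22,170,120),(33,255,255))
n,l,st,ce=cv2.connectedComponentsWithStats(m)
for i in range(1,n):
    if st[i,4]>25: print(st[i],ce[i].round(1))
# plates: convex hull extents at z=.010
for name,c in dict(big=(238,252),near=(190,360),far=(224,155)).items():
    mm=np.zeros_like(m); cv2.circle(mm,c,50,255,-1); mm&=m
    pts=cv2.findNonZero(mm); 
    h=cv2.convexHull(pts)[:,0]
    P=np.array([ray(s,p,0.010)[:2] for p in h]).astype(np.float32)
    (x,y),R=cv2.minEnclosingCircle(P); print(name,x,y,2*R, P.max(0)-P.min(0))
a=cv2.resize(im[180:320,330:480],None,fx=5,fy=5,interpolation=cv2.INTER_CUBIC)[:600,:]
cv2.imwrite('pics/cake_c.png',a[:,:,::-1])
a=cv2.resize(im[120:400,120:300],None,fx=2.1,fy=2.1,interpolation=cv2.INTER_CUBIC)
cv2.imwrite('pics/top_c.png',a[:,:,::-1])
E
```

```text
[ 28 167 197] [ 27 171 195] [ 25 180 197] [ 28 172 197] [ 31 165 198] [ 28 171 197] [ 30 164 197]
[ 198  131   51   48 1260] [223.6 155.4]
[398 197  10  11  60] [402.8 202. ]
[ 197  216   75   70 2222] [232.9 248.4]
[444 223  13  12  83] [450.6 228.3]
[ 163  333   54   54 1463] [188.8 359.9]
big 0.5172515511512756 0.2024831920862198 0.19497644901275635 [0.19092676 0.19380948]
near 0.26332420110702515 0.29982081055641174 0.14240849018096924 [0.13893442 0.14046909]
far 0.7572425603866577 0.2487223744392395 0.14128196239471436 [0.13550472 0.1339124 ]
```

View pics/cake_c.png

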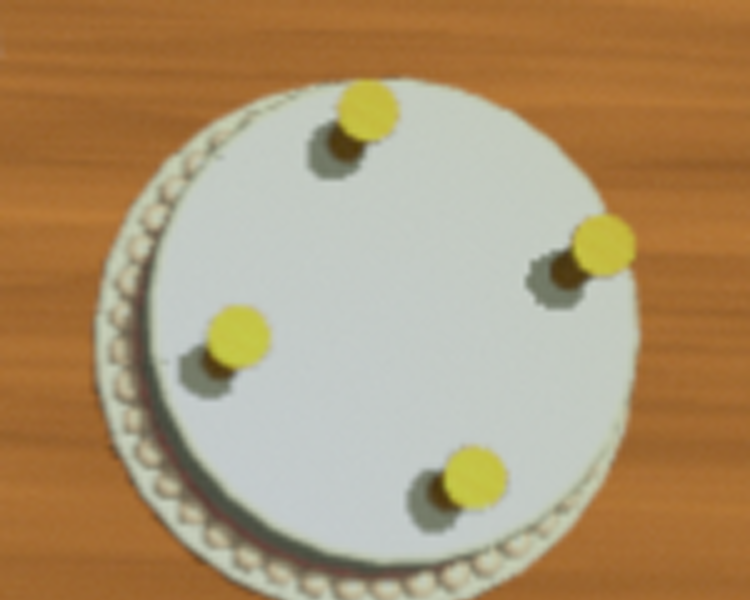

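View pics/top_c.png

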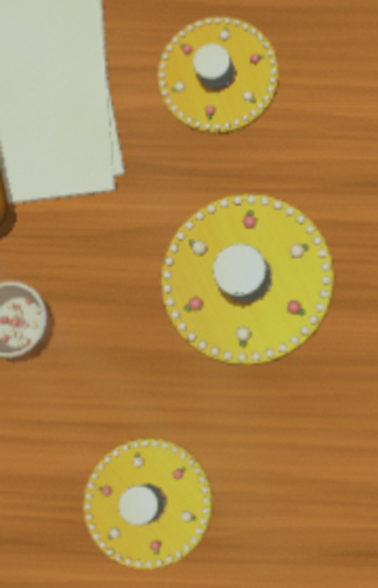

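```bash
python3 - <<'E'
from h import *
from scipy.optimize import least_squares
s=load('top0'); c=load('scene0')
g=[]
hsv=cv2.cvtColor(s['frame'],cv2.COLOR_RGB2HSV)
for u,v in [(403,202),(450,229),(377,247),(425,275)]:
    w=hsv[v-9:v+10,u-9:u+10].astype(int); m=((w[...,1]>120)&(w[...,2]>150)&(w[...,0]>22)&(w[...,0]<35)).astype(np.uint8)
    ys,xs=np.nonzero(m); g.append((xs.mean()+u-9,ys.mean()+v-9)); print(g[-1],len(xs))
im=c['frame'][190:330,170:320]
cv2.imwrite('pics/sc_c.png',cv2.resize(im,None,fx=5,fy=5,interpolation=cv2.INTER_CUBIC)[:600][:,:,::-1])
loc=np.array([[-58,58],[-58,-58],[58,58],[58,-58]])/1000.
for z in (.145,.15,.157):
    P=np.array([ray(s,p,z)[:2] for p in g]); print(z,P.round(4).tolist(),P.mean(0),[np.linalg.norm(P[i]-P[j]).round(4) for i,j in ((0,1),(1,3),(3,2),(2,0))])
E
```

```text
(np.float64(403.04587155963304), np.float64(201.60550458715596)) 109
(np.float64(450.3931623931624), np.float64(228.60683760683762)) 117
(np.float64(377.1834862385321), np.float64(247.16513761467888)) 109
(np.float64(424.4537037037037), np.float64(275.05555555555554)) 108
0.145 [[0.6173, -0.1685], [0.561, -0.271], [0.5159, -0.1132], [0.4591, -0.214]] [ 0.5383248  -0.19169401] [np.float64(0.1169), np.float64(0.1167), np.float64(0.1157), np.float64(0.1155)]
0.15 [[0.616, -0.1676], [0.5599, -0.2697], [0.515, -0.1126], [0.4585, -0.2129]] [ 0.53736522 -0.19071549] [np.float64(0.1164), np.float64(0.1162), np.float64(0.1151), np.float64(0.115)]
0.157 [[0.6141, -0.1664], [0.5584, -0.2678], [0.5138, -0.1118], [0.4577, -0.2114]] [ 0.53602181 -0.18934557] [np.float64(0.1156), np.float64(0.1154), np.float64(0.1144), np.float64(0.1142)]
```

View pics/sc_c.png

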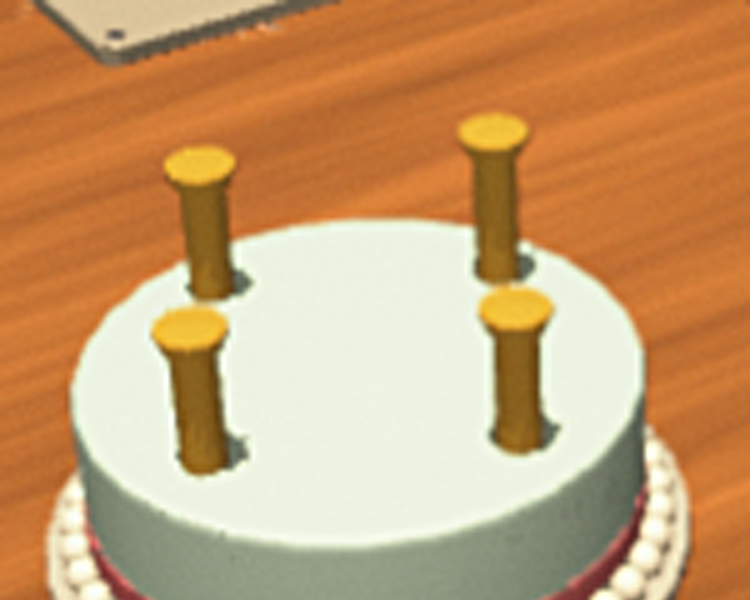

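```bash
python3 - <<'E'
from h import *
from scipy.optimize import least_squares
s=load('top0'); c=load('scene0')
hsv=cv2.cvtColor(c['frame'],cv2.COLOR_RGB2HSV)
tp=dict(A=(403.05,201.6),B=(450.4,228.6),C=(377.2,247.2),D=(424.45,275.05))
sc=dict(D=(199,164),C=(493,131),B=(190,329),A=(516,310))
loc=dict(A=[58,58],B=[58,-58],C=[-58,58],D=[-58,-58])
sp={}
for k,(u,v) in sc.items():
    u=int(u/5+170);v=int(v/5+190)
    w=hsv[v-7:v+8,u-10:u+11].astype(int); m=((w[...,1]>150)&(w[...,2]>195)&(w[...,0]>18)&(w[...,0]<35))
    n,l,st,ce=cv2.connectedComponentsWithStats(m.astype(np.uint8)); i=1+np.argmax(st[1:,4]); sp[k]=ce[i]+[u-10,v-7]; print(k,sp[k],st[i])
def P(x,bx,by,k,h):
    l=np.array(loc[k])/1000; R=np.array([[np.cos(x[2]),-np.sin(x[2])],[np.sin(x[2]),np.cos(x[2])]])
    q=R@l+x[:2]; return [q[0],q[1],h]
K='ABCD'
def f(x):
    e=[]
    for i,k in enumerate(K):
        p=P(x,0,0,k,x[3+i])
        e+=list(proj(s,p)[0]-tp[k]); e+=list(proj(c,p)[0]-sp[k]+[x[7],x[8]])
    return np.array(e+[x[7]/1.5,x[8]/1.5])
q=least_squares(f,[.537,-.19,0,.15,.15,.15,.15,0,0]); print(q.x.round(4),f(q.x).round(2))
for k,i in zip(K,range(4)): print(k,np.round(P(q.x,0,0,k,q.x[3+i]),4))
E
```

```text
D [209.28947368 222.73684211] [ 4  5 14  7 76]
C [268. 216.] [ 4  4 13  7 75]
B [207.33333333 255.47311828] [ 3  4 14  8 93]
A [272.4        251.30526316] [ 3  2 14  9 95]
[ 0.5374 -0.1911 -0.5033  0.1476  0.1475  0.1555  0.1478 -0.7772  0.0518] [ 0.11  0.21  0.06 -0.04 -0.19  0.11  0.17 -0.09  0.19 -0.25 -0.    0.07
  0.26  0.1   0.12  0.04 -0.52  0.03]
A [ 0.6162 -0.1683  0.1476]
B [ 0.5602 -0.2699  0.1475]
C [ 0.5145 -0.1124  0.1555]
D [ 0.4586 -0.214   0.1478]
```

```bash
cat >> h.py <<'E'
def to(P,yaw=None):
    st=r.read_state(); R=st['tool_rot']; d=R.T@(np.array(P)-st['tcp_pos'])*1000
    print('t',round(st['time_s'],2),'tcp',st['tcp_pos'].round(4),'F',st['contact_force'].round(2),'w',round(st['width'],4),'shift',d.round(1), 'tilt',R[:,2].round(4),'yaw y',R[:,1].round(4))
E
python3 -c "
from h import *
to([.6162,-.1683,.385])"
```

```text
t 0.1 tcp [0.239  0.6042 0.4039] F [0.35 1.04 0.27] w 0.0941 shift [-634.9 -579.5   19.9] tilt [-6.0e-04 -1.6e-03 -1.0e+00] yaw y [ 0.368   0.9298 -0.0017]
```

Request:
apply_moves(motion="-1 -635 -580 20 0 0 0;-1 -635 -580 20 0 0 0;-1 -635 -580 20 0 0 0;-1 -635 -580 20 0 0 0;-1 -635 -580 20 0 0 0;-1 -635 -580 20 0 0 0;-1 -635 -580 20 0 0 0;-1 -635 -580 20 0 0 0", squeeze=10)

```text
time_s: 0.77
tcp_pos: [0.3856, 0.3029, 0.3968]
tool_rot: [[-0.93, 0.368, -0.0], [0.368, 0.93, -0.0], [0.0, -0.0, -1.0]]
contact_force: [0.2, 0.0, 0.2]
width: 0.0441
```

```bash
python3 -c "
from h import *
to([.6162,-.1683,.385])"
```

```text
t 0.77 tcp [0.3856 0.3029 0.3968] F [0.15 0.03 0.22] w 0.0441 shift [-387.7 -353.4   11.8] tilt [-3.e-04 -2.e-04 -1.e+00] yaw y [ 3.677e-01  9.300e-01 -3.000e-04]
```

Request:
apply_moves(motion="-1 -388 -353 12 0 0 0;-1 -388 -353 12 0 0 0;-1 -388 -353 12 0 0 0;-1 -388 -353 12 0 0 0;-1 -388 -353 12 0 0 0;-1 -388 -353 12 0 0 0;-1 -388 -353 12 0 0 0;-1 -388 -353 12 0 0 0")

```text
time_s: 1.43
tcp_pos: [0.5323, 0.0037, 0.3891]
tool_rot: [[-0.93, 0.368, -0.001], [0.368, 0.93, 0.0], [0.001, -0.0, -1.0]]
contact_force: [1.2, 0.3, 0.9]
width: 0.0007
```

```bash
python3 -c "
from h import *
to([.6162,-.1683,.385])"
```

```text
t 1.43 tcp [0.5323 0.0037 0.3891] F [1.16 0.34 0.87] w 0.0007 shift [-141.3 -129.     4. ] tilt [-5.e-04  1.e-04 -1.e+00] yaw y [ 3.679e-01  9.298e-01 -1.000e-04]
```

Request:
apply_moves(motion="-1 -141 -129 4 0 0 0;-1 -141 -129 4 0 0 0;-1 -141 -129 4 0 0 0;-1 -141 -129 4 0 0 0;-1 -141 -129 4 0 0 0;-1 -141 -129 24 0 0 0;-1 -141 -129 24 0 0 0;-1 -141 -129 24 0 0 0")

```text
time_s: 2.1
tcp_pos: [0.6149, -0.1656, 0.3639]
tool_rot: [[-0.93, 0.368, -0.004], [0.368, 0.93, 0.002], [0.004, 0.0, -1.0]]
contact_force: [0.4, 0.6, -0.3]
width: 0.0004
```

```bash
python3 -c "
from h import *
to([.6162,-.1683,.352])
s=snap('wrist','w1')
s=snap('scene','s1')"
```

```text
t 2.1 tcp [ 0.6149 -0.1656  0.3639] F [ 0.45  0.64 -0.29] w 0.0004 shift [-2.3 -2.  11.9] tilt [-0.0038  0.0017 -1.    ] yaw y [3.679e-01 9.299e-01 2.000e-04]
```

View pics/w1.png

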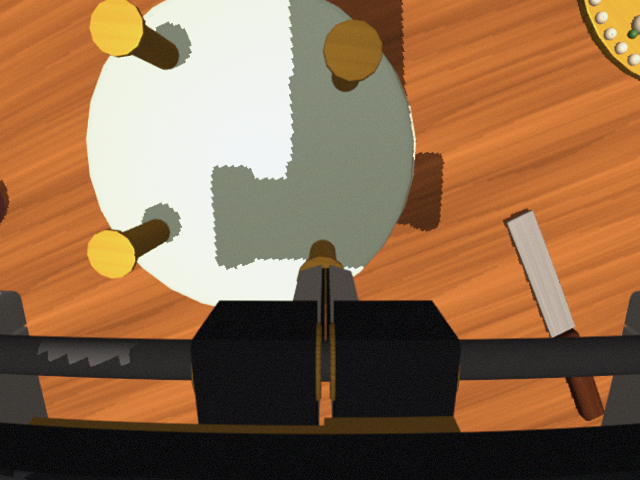

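View pics/s1.png

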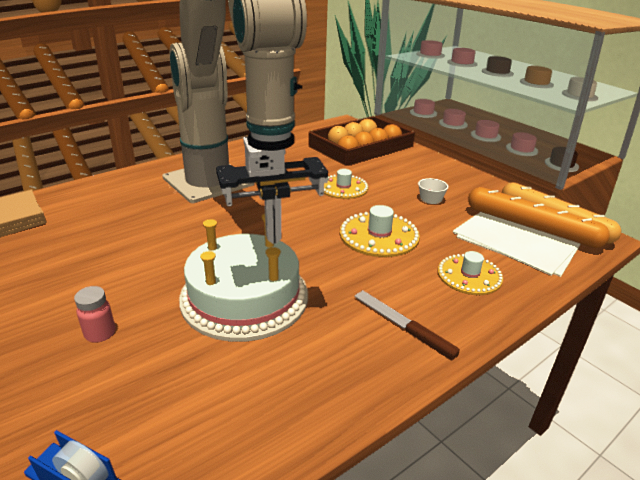

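Request:
apply_moves(motion="-1 -2 -2 6 0 0 0;-1 -2 -2 12 0 0 0;-1 -2 -2 12 0 0 0;-1 -2 -2 12 0 0 0")

```text
time_s: 2.53
tcp_pos: [0.6165, -0.1683, 0.353]
tool_rot: [[-0.93, 0.367, -0.001], [0.367, 0.93, 0.0], [0.001, -0.0, -1.0]]
contact_force: [0.1, 1.5, 0.6]
width: 0.0005
```

Request:
apply_moves(motion="-1 0 0 1 0 0 0;-1 0 0 2 0 0 0;-1 0 0 2 0 0 0")

```text
time_s: 2.78
tcp_pos: [0.6167, -0.1687, 0.3512]
tool_rot: [[-0.93, 0.368, -0.0], [0.368, 0.93, 0.0], [0.0, 0.0, -1.0]]
contact_force: [-0.2, 0.6, -0.2]
width: -0.0003
```

Request:
apply_moves(motion="-1 0 0 1 0 0 0;-1 0 0 2 0 0 0;-1 0 0 2 0 0 0")

```text
time_s: 3.03
tcp_pos: [0.6166, -0.1688, 0.3491]
tool_rot: [[-0.93, 0.368, -0.0], [0.368, 0.93, 0.0], [0.0, -0.0, -1.0]]
contact_force: [-0.3, -0.6, -0.0]
width: 0.0006
```

Request:
apply_moves(motion="-1 0 0 1 0 0 0;-1 0 0 1 0 0 0")

```text
time_s: 3.2
tcp_pos: [0.6166, -0.1687, 0.3481]
tool_rot: [[-0.93, 0.368, -0.0], [0.368, 0.93, 0.0], [0.0, -0.0, -1.0]]
contact_force: [-0.2, -0.2, -0.4]
width: 0.0002
```

Request:
apply_moves(motion="-1 0 0 0.5 0 0 0;-1 0 0 0.5 0 0 0")

```text
time_s: 3.37
tcp_pos: [0.6167, -0.1687, 0.3477]
tool_rot: [[-0.93, 0.368, -0.0], [0.368, 0.93, 0.0], [0.0, 0.0, -1.0]]
contact_force: [-0.3, 0.9, 0.1]
width: 0.0004
```

Request:
apply_moves(motion="-1 0 0 0.5 0 0 0;-1 0 0 0.5 0 0 0")

```text
time_s: 3.53
tcp_pos: [0.6167, -0.1688, 0.3472]
tool_rot: [[-0.93, 0.368, -0.0], [0.368, 0.93, 0.0], [0.0, -0.0, -1.0]]
contact_force: [-1.4, 1.2, -0.3]
width: 0.0004
```

Request:
apply_moves(motion="-1 0 0 0.5 0 0 0;-1 0 0 0.5 0 0 0")

```text
time_s: 3.7
tcp_pos: [0.6167, -0.1687, 0.3471]
tool_rot: [[-0.93, 0.368, 0.0], [0.368, 0.93, -0.0], [-0.0, 0.0, -1.0]]
contact_force: [-0.4, 1.0, 2.6]
width: 0.0004
```

Request:
apply_moves(motion="-1 0 0 0.3 0 0 0;-1 0 0 0.3 0 0 0")

```text
time_s: 3.87
tcp_pos: [0.6167, -0.1688, 0.3471]
tool_rot: [[-0.93, 0.368, 0.0], [0.368, 0.93, -0.0], [-0.0, 0.0, -1.0]]
contact_force: [-1.5, 0.5, 4.9]
width: 0.0007
```

Request:
apply_moves(motion="-1 0 0 -8 0 0 0;-1 15 -115 -8 0 0 0;-1 15 -115 -8 0 0 0;-1 15 -115 -8 0 0 0;-1 15 -115 -8 0 0 0;-1 15 -115 -8 0 0 0;-1 15 -115 -4 0 0 0;-1 15 -115 -3 0 0 0")

```text
time_s: 4.53
tcp_pos: [0.5613, -0.2683, 0.349]
tool_rot: [[-0.931, 0.366, 0.0], [0.366, 0.931, 0.002], [0.0, 0.002, -1.0]]
contact_force: [0.5, 1.1, 0.3]
width: 0.0004
```

Request:
apply_moves(motion="-1 0 0 0.5 0 0 0;-1 0 0 1 0 0 0;-1 0 0 1 0 0 0")

```text
time_s: 4.78
tcp_pos: [0.5609, -0.2692, 0.3482]
tool_rot: [[-0.93, 0.366, -0.0], [0.366, 0.93, 0.0], [0.0, 0.0, -1.0]]
contact_force: [-0.9, 0.6, 0.3]
width: 0.0003
```

Request:
apply_moves(motion="-1 0 0 0.5 0 0 0;-1 0 0 1 0 0 0;-1 0 0 1 0 0 0")

```text
time_s: 5.03
tcp_pos: [0.5605, -0.27, 0.3474]
tool_rot: [[-0.93, 0.368, -0.0], [0.368, 0.93, 0.0], [0.0, -0.0, -1.0]]
contact_force: [0.3, 0.5, 1.6]
width: 0.0003
```

Request:
apply_moves(motion="-1 0 0 0.5 0 0 0;-1 0 0 0.5 0 0 0")

```text
time_s: 5.2
tcp_pos: [0.5605, -0.2702, 0.3471]
tool_rot: [[-0.93, 0.368, 0.0], [0.368, 0.93, 0.0], [-0.0, 0.0, -1.0]]
contact_force: [-1.0, -0.0, 0.9]
width: 0.0008
```

Request:
apply_moves(motion="-1 0 0 0.5 0 0 0;-1 0 0 0.5 0 0 0")

```text
time_s: 5.37
tcp_pos: [0.5604, -0.2702, 0.3471]
tool_rot: [[-0.93, 0.368, 0.0], [0.368, 0.93, -0.0], [-0.0, 0.0, -1.0]]
contact_force: [-1.5, 1.0, 3.9]
width: 0.0006
```

```bash
python3 -c "
from h import *
to([.4586,-.214,.353])"
```

```text
t 5.37 tcp [ 0.5604 -0.2702  0.3471] F [-1.51  0.98  3.91] w 0.0006 shift [115.4  14.8  -6. ] tilt [ 4.e-04 -0.e+00 -1.e+00] yaw y [3.681e-01 9.298e-01 1.000e-04]
```

B = 0.3471, equal to A. Next D.

Request:
apply_moves(motion="-1 0 0 -8 0 0 0;-1 115 15 -8 0 0 0;-1 115 15 -8 0 0 0;-1 115 15 -8 0 0 0;-1 115 15 -8 0 0 0;-1 115 15 -8 0 0 0;-1 115 15 -4 0 0 0;-1 115 15 -3 0 0 0")

```text
time_s: 6.03
tcp_pos: [0.4603, -0.2146, 0.3494]
tool_rot: [[-0.93, 0.368, 0.002], [0.368, 0.93, -0.001], [-0.002, -0.0, -1.0]]
contact_force: [-0.5, -0.0, 0.0]
width: 0.0007
```

Request:
apply_moves(motion="-1 0 0 0.5 0 0 0;-1 0 0 1 0 0 0;-1 0 0 1 0 0 0")

```text
time_s: 6.28
tcp_pos: [0.4595, -0.2142, 0.3481]
tool_rot: [[-0.93, 0.368, -0.0], [0.368, 0.93, 0.0], [0.0, -0.0, -1.0]]
contact_force: [0.1, -0.5, 0.8]
width: 0.0002
```

Request:
apply_moves(motion="-1 0 0 0.5 0 0 0;-1 0 0 1 0 0 0;-1 0 0 1 0 0 0")

```text
time_s: 6.53
tcp_pos: [0.4591, -0.2139, 0.3474]
tool_rot: [[-0.93, 0.368, -0.0], [0.368, 0.93, 0.0], [0.0, -0.0, -1.0]]
contact_force: [0.4, -0.5, 0.2]
width: 0.0007
```

Request:
apply_moves(motion="-1 0 0 0.5 0 0 0;-1 0 0 0.5 0 0 0")

```text
time_s: 6.7
tcp_pos: [0.459, -0.2139, 0.347]
tool_rot: [[-0.93, 0.368, 0.0], [0.368, 0.93, -0.0], [-0.0, 0.0, -1.0]]
contact_force: [-0.1, -0.1, -0.3]
width: 0.0006
```

Request:
apply_moves(motion="-1 0 0 0.5 0 0 0;-1 0 0 0.5 0 0 0")

```text
time_s: 6.87
tcp_pos: [0.459, -0.2139, 0.347]
tool_rot: [[-0.93, 0.368, 0.0], [0.368, 0.93, -0.0], [-0.0, 0.0, -1.0]]
contact_force: [-2.0, -0.6, 5.0]
width: 0.0002
```

```bash
python3 -c "
from h import *
to([.5145,-.1124,.359])"
```

```text
t 6.87 tcp [ 0.459  -0.2139  0.347 ] F [-2.04 -0.61  5.  ] w 0.0002 shift [-14.2 114.8 -12. ] tilt [ 3.e-04 -1.e-04 -1.e+00] yaw y [3.681e-01 9.298e-01 1.000e-04]
```

Request:
apply_moves(motion="-1 0 0 -18 0 0 0;-1 -14 115 -18 0 0 0;-1 -14 115 -18 0 0 0;-1 -14 115 -18 0 0 0;-1 -14 115 -18 0 0 0;-1 -14 115 -18 0 0 0;-1 -14 115 -14 0 0 0;-1 -14 115 -12 0 0 0")

```text
time_s: 7.53
tcp_pos: [0.5136, -0.1135, 0.358]
tool_rot: [[-0.929, 0.37, -0.001], [0.37, 0.929, -0.001], [0.001, -0.001, -1.0]]
contact_force: [0.0, 0.2, 0.4]
width: 0.0001
```

Request:
apply_moves(motion="-1 0 0 1 0 0 0;-1 0 0 2 0 0 0;-1 0 0 2 0 0 0")

```text
time_s: 7.78
tcp_pos: [0.5139, -0.113, 0.3562]
tool_rot: [[-0.929, 0.369, -0.001], [0.369, 0.929, -0.0], [0.001, -0.0, -1.0]]
contact_force: [0.2, 0.4, -0.2]
width: 0.0005
```

Request:
apply_moves(motion="-1 0 0 0.5 0 0 0;-1 0 0 1 0 0 0;-1 0 0 1 0 0 0")

```text
time_s: 8.03
tcp_pos: [0.5143, -0.1123, 0.3555]
tool_rot: [[-0.93, 0.368, -0.0], [0.368, 0.93, 0.0], [0.0, 0.0, -1.0]]
contact_force: [-1.0, -0.1, -0.1]
width: 0.0003
```

Request:
apply_moves(motion="-1 0 0 0.5 0 0 0;-1 0 0 1 0 0 0;-1 0 0 1 0 0 0")

```text
time_s: 8.28
tcp_pos: [0.5144, -0.1121, 0.3545]
tool_rot: [[-0.93, 0.368, 0.0], [0.368, 0.93, -0.0], [-0.0, 0.0, -1.0]]
contact_force: [0.3, -0.8, 1.6]
width: 0.0003
```

Request:
apply_moves(motion="-1 0 0 1 0 0 0;-1 0 0 2 0 0 0;-1 0 0 3 0 0 0;-1 0 0 4 0 0 0;-1 0 0 4 0 0 0;-1 0 0 4 0 0 0")

```text
time_s: 8.78
tcp_pos: [0.5143, -0.1121, 0.3519]
tool_rot: [[-0.93, 0.368, 0.001], [0.368, 0.93, -0.0], [-0.001, 0.0, -1.0]]
contact_force: [-3.0, 1.0, 11.6]
width: 0.0007
```

Request:
apply_moves(motion="-1 0 0 1 0 0 0;-1 0 0 2 0 0 0;-1 0 0 3 0 0 0;-1 0 0 3 0 0 0;-1 0 0 3 0 0 0")

```text
time_s: 9.2
tcp_pos: [0.5143, -0.1121, 0.3489]
tool_rot: [[-0.93, 0.368, 0.001], [0.368, 0.93, 0.0], [-0.001, 0.0, -1.0]]
contact_force: [-2.8, -0.2, 12.2]
width: 0.0005
```

Request:
apply_moves(motion="-1 0 0 1 0 0 0;-1 0 0 1 0 0 0;-1 0 0 1 0 0 0")

```text
time_s: 9.45
tcp_pos: [0.5143, -0.1121, 0.3479]
tool_rot: [[-0.93, 0.368, 0.001], [0.368, 0.93, 0.0], [-0.001, 0.0, -1.0]]
contact_force: [-3.1, 0.6, 13.1]
width: 0.0007
```

Request:
apply_moves(motion="-1 0 0 0.8 0 0 0;-1 0 0 0.8 0 0 0;-1 0 0 0.8 0 0 0")

```text
time_s: 9.7
tcp_pos: [0.5143, -0.1121, 0.3472]
tool_rot: [[-0.93, 0.368, 0.001], [0.368, 0.93, 0.0], [-0.001, 0.0, -1.0]]
contact_force: [-2.9, 0.7, 12.6]
width: 0.0003
```

Request:
apply_moves(motion="-1 0 0 -1.5 0 0 0;-1 0 0 -1.5 0 0 0;-1 0 0 -1.5 0 0 0")

```text
time_s: 9.95
tcp_pos: [0.5144, -0.1121, 0.3472]
tool_rot: [[-0.93, 0.368, 0.0], [0.368, 0.93, -0.0], [-0.0, 0.0, -1.0]]
contact_force: [-0.8, 0.1, 3.6]
width: 0.0002
```

```bash
python3 - <<'E'
from h import *
to([.517,.2025,.36])
s=load('top0'); hsv=cv2.cvtColor(s['frame'],cv2.COLOR_RGB2HSV)
# plate outline: not-wood = low-ish saturation beads or gold
b=s['frame'].astype(int); m=((hsv[...,0]>17)|(hsv[...,1]<130)).astype(np.uint8)
mm=np.zeros_like(m); cv2.circle(mm,(238,252),48,1,-1); m&=mm
n,l,st,ce=cv2.connectedComponentsWithStats(m); i=1+np.argmax(st[1:,4]); print(st[i],ce[i])
cs,_=cv2.findContours((l==i).astype(np.uint8),0,1); c=max(cs,key=cv2.contourArea)[:,0]
P=np.array([ray(s,p,.010)[:2] for p in c]); A=np.c_[2*P,np.ones(len(P))]; q=np.linalg.lstsq(A,(P**2).sum(1),rcond=None)[0]; print('plate',q[:2],2*np.sqrt(q[2]+q[0]**2+q[1]**2))
w=((hsv[...,1]<60)&(hsv[...,2]>150)).astype(np.uint8); mm[:]=0; cv2.circle(mm,(234,249),16,1,-1); w&=mm
n,l,st,ce=cv2.connectedComponentsWithStats(w); i=1+np.argmax(st[1:,4]); print(st[i],ray(s,ce[i],.07))
E
```

```text
t 9.95 tcp [ 0.5144 -0.1121  0.3472] F [-0.79  0.15  3.56] w 0.0002 shift [113.3 293.5 -12.8] tilt [ 3.e-04 -0.e+00 -1.e+00] yaw y [3.678e-01 9.299e-01 1.000e-04]
[ 196  212   84   82 5332] [237.37378095 252.57951988]
plate [0.51737984 0.20277106] 0.19539310596763135
[222 236  25  25 471] [0.51742136 0.20257538 0.07      ]
```

Request:
apply_moves(motion="-1 0 0 -20 0 0 0;1 113 294 -20 0 0 0;1 113 294 -20 0 0 0;1 113 294 -20 0 0 0;1 113 294 -20 0 0 0;1 113 294 -20 0 0 0;1 113 294 -20 0 0 0;1 113 294 -20 0 0 0")

```text
time_s: 10.62
tcp_pos: [0.5168, 0.1816, 0.3669]
tool_rot: [[-0.93, 0.368, -0.0], [0.368, 0.93, -0.0], [0.0, -0.0, -1.0]]
contact_force: [-0.2, -0.0, 0.0]
width: 0.0432
```

Request:
apply_moves(motion="1 0 0 0 0 0 0;1 0 0 0 0 0 0;1 0 0 0 0 0 0")

```text
time_s: 10.87
tcp_pos: [0.5171, 0.1791, 0.3667]
tool_rot: [[-0.93, 0.368, -0.001], [0.368, 0.93, -0.001], [0.0, -0.001, -1.0]]
contact_force: [-0.1, -0.6, -0.5]
width: 0.0637
```

```bash
python3 - <<'E'
from h import *
to([.5174,.2027,.29])
E
```

```text
t 10.87 tcp [0.5171 0.1791 0.3667] F [-0.07 -0.6  -0.47] w 0.0637 shift [ 8.4 22.2 76.7] tilt [-8.0e-04 -1.2e-03 -1.0e+00] yaw y [ 0.3677  0.9299 -0.0014]
```

Request:
apply_moves(motion="1 8 22 0 0 0 0;1 8 22 36 0 0 0;1 8 22 70 0 0 0;1 8 22 70 0 0 0;1 8 22 70 0 0 0;1 8 22 70 0 0 0;1 8 22 70 0 0 0;1 8 22 70 0 0 0")

```text
time_s: 11.53
tcp_pos: [0.5187, 0.2026, 0.2991]
tool_rot: [[-0.929, 0.369, 0.003], [0.369, 0.929, 0.001], [-0.002, 0.002, -1.0]]
contact_force: [-0.1, -0.2, 0.9]
width: 0.094
```

```bash
python3 - <<'E'
from h import *
to([.5174,.2027,.227])
s=snap('wrist','w2'); print(proj(s,[[.5174,.2027,.07],[.5174,.2027,.01]]))
s=snap('scene','s2')
E
```

```text
t 11.53 tcp [0.5187 0.2026 0.2991] F [-0.14 -0.21  0.93] w 0.094 shift [ 1.4 -0.5 72.1] tilt [ 0.0031  0.0012 -1.    ] yaw y [0.3688 0.9295 0.0023]
[[323.25913576 263.60447905]
 [323.4120669  238.95082378]]
```

View pics/w2.png

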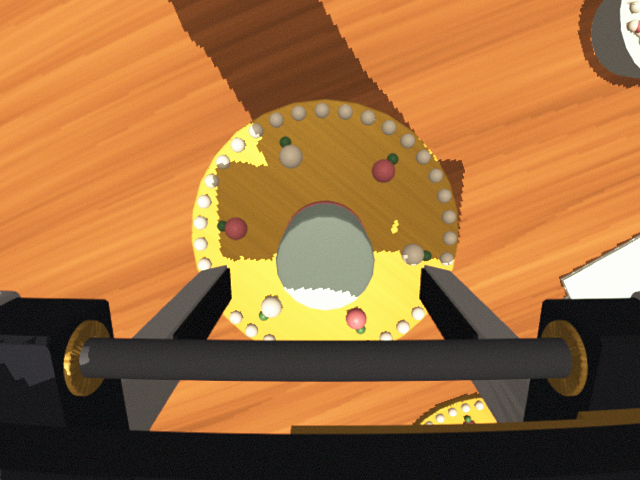

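View pics/s2.png

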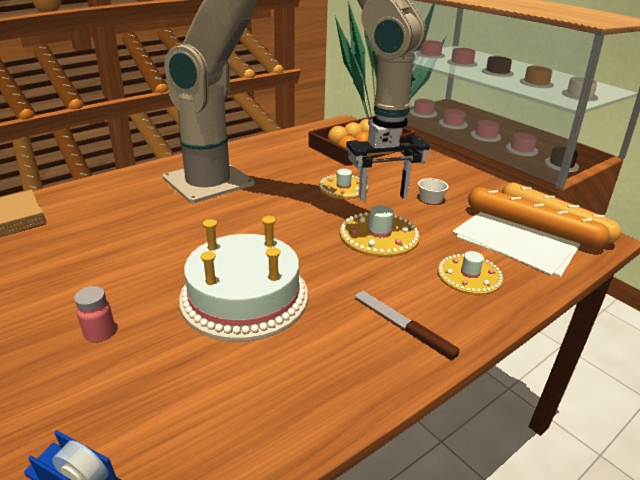

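```bash
python3 - <<'E'
from h import *
s=load('w2'); print(ray(s,(325,256),.07),ray(s,(326,233),.01)); 
st=r.read_state(); print(st['tcp_pos'],st['tool_rot'])
to([.5174,.2027,.227])
E
```

```text
[0.51356647 0.20528971 0.07      ] [0.51398668 0.20606513 0.01      ]
[0.51832355 0.20283632 0.29859064] [[-0.92967854  0.36836505  0.00223763]
 [ 0.36836788  0.92967957  0.00100282]
 [-0.00171087  0.00175657 -0.99999699]]
t 11.63 tcp [0.5183 0.2028 0.2986] F [ 0.34 -0.13 -0.1 ] w 0.0939 shift [ 0.9 -0.6 71.6] tilt [ 0.0022  0.001  -1.    ] yaw y [0.3684 0.9297 0.0018]
```

Request:
apply_moves(motion="1 2 0 35 0 0 0;1 2 0 65 0 0 0;1 2 0 71 0 0 0;1 2 0 71 0 0 0;1 2 0 71 0 0 0")

```text
time_s: 12.05
tcp_pos: [0.5164, 0.2038, 0.227]
tool_rot: [[-0.93, 0.368, 0.001], [0.368, 0.93, 0.0], [-0.001, 0.0, -1.0]]
contact_force: [0.6, 0.1, 0.4]
width: 0.094
```

```bash
python3 - <<'E'
from h import *
to([.516,.204,.227])
E
```

```text
t 12.05 tcp [0.5164 0.2038 0.227 ] F [0.61 0.11 0.43] w 0.094 shift [0.5 0.1 0. ] tilt [ 7.e-04  2.e-04 -1.e+00] yaw y [3.680e-01 9.298e-01 4.000e-04]
```

Request:
apply_moves(motion="-1 0 0 0 0 0 0;-1 0 0 0 0 0 0;-1 0 0 0 0 0 0;-1 0 0 0 0 0 0;-1 0 0 0 0 0 0;-1 0 0 0 0 0 0;-1 0 0 0 0 0 0;-1 0 0 0 0 0 0", squeeze=30)

```text
time_s: 12.72
tcp_pos: [0.5161, 0.2038, 0.2265]
tool_rot: [[-0.93, 0.368, 0.0], [0.368, 0.93, 0.0], [-0.0, 0.0, -1.0]]
contact_force: [-0.4, 0.2, 3.5]
width: 0.0577
```

Request:
apply_moves(motion="-1 0 0 -5 0 0 0;-1 0 0 -15 0 0 0;-1 0 0 -15 0 0 0;-1 0 0 -15 0 0 0")

```text
time_s: 13.05
tcp_pos: [0.5162, 0.2037, 0.2417]
tool_rot: [[-0.93, 0.368, 0.001], [0.368, 0.93, 0.0], [-0.001, 0.001, -1.0]]
contact_force: [0.0, 0.3, -5.0]
width: 0.0577
```

Request:
apply_moves(motion="-1 0 0 -35 0 0 0;-1 0 0 -70 0 0 0;-1 0 0 -105 0 0 0;-1 0 0 -140 0 0 0;-1 0 0 -170 0 0 0;-1 0 0 -170 0 0 0;-1 0 0 -170 0 0 0;-1 0 0 -170 0 0 0")

```text
time_s: 13.72
tcp_pos: [0.5152, 0.2034, 0.4098]
tool_rot: [[-0.93, 0.368, -0.003], [0.368, 0.93, -0.001], [0.002, -0.002, -1.0]]
contact_force: [-0.7, 0.2, -4.3]
width: 0.0577
```

```bash
python3 - <<'E'
from h import *
to([.5374,-.1911,.41])
s=snap('wrist','w3'); s=snap('top','t3');snap('scene','s3')
to([.5374,-.1911,.41])
E
```

```text
t 13.72 tcp [0.5152 0.2034 0.4098] F [-0.65  0.19 -4.27] w 0.0577 shift [-1.658e+02 -3.587e+02  1.000e-01] tilt [-0.0028 -0.0011 -1.    ] yaw y [ 0.3679  0.9298 -0.0021]
t 13.87 tcp [0.5154 0.2035 0.4091] F [-0.09 -0.15 -3.96] w 0.0578 shift [-1.656e+02 -3.588e+02 -3.000e-01] tilt [-0.0039 -0.0017 -1.    ] yaw y [ 0.3679  0.9299 -0.003 ]
```

View pics/w3.png

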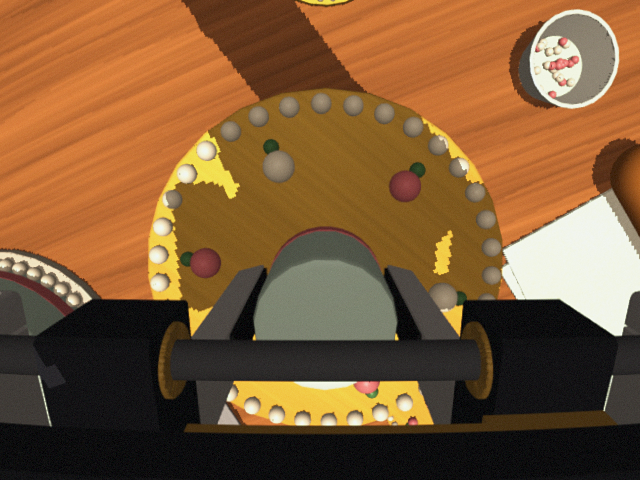

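View pics/t3.png

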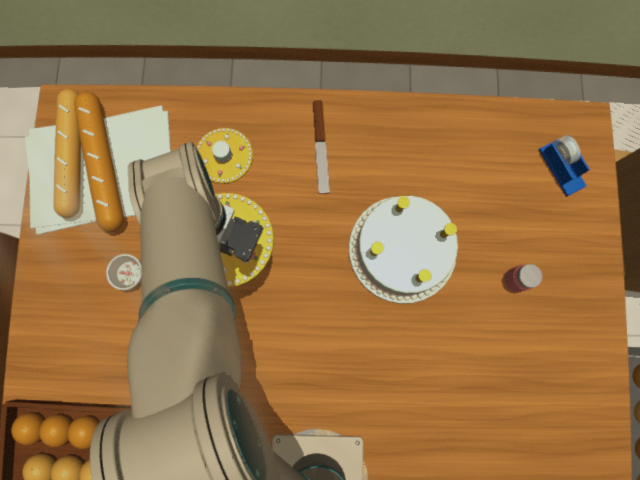

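View pics/s3.png

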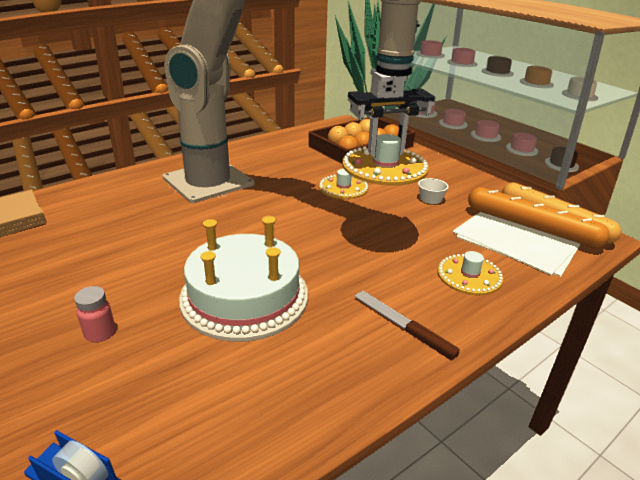

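```bash
python3 - <<'E'
from h import *
from scipy.optimize import least_squares
s=load('w3'); hsv=cv2.cvtColor(s['frame'],cv2.COLOR_RGB2HSV)
for p in [(322,120),(322,80),(330,200),(170,270),(120,200),(300,60)]: print(p,hsv[p[1],p[0]])
m=((hsv[...,0]>=17)).astype(np.uint8)
pts=[]
for a in np.deg2rad(np.arange(-178,-2,4)):
    for rad in np.arange(235,120,-0.5):
        x=325+rad*np.cos(a); y=265+rad*np.sin(a)
        ok=all(m[int(round(265+(rad-k)*np.sin(a))),int(round(325+(rad-k)*np.cos(a)))] for k in (0,2,4)) if (0<=y<479 and 0<=x<639) else False
        if ok: pts.append((x,y)); break
pts=np.array(pts)
im=s['frame'][:,:,::-1].copy()
for p in pts: cv2.circle(im,tuple(int(v) for v in p),2,(255,0,0),-1)
cv2.imwrite('pics/w3e.png',im)
np.save('rim',pts)
E
```

```text
(322, 120) [ 18 195 145]
(322, 80) [ 13 198  94]
(330, 200) [ 18 198 130]
(170, 270) [ 24 181 242]
(120, 200) [ 12 184 198]
(300, 60) [ 10 184  86]
```

View pics/w3e.png

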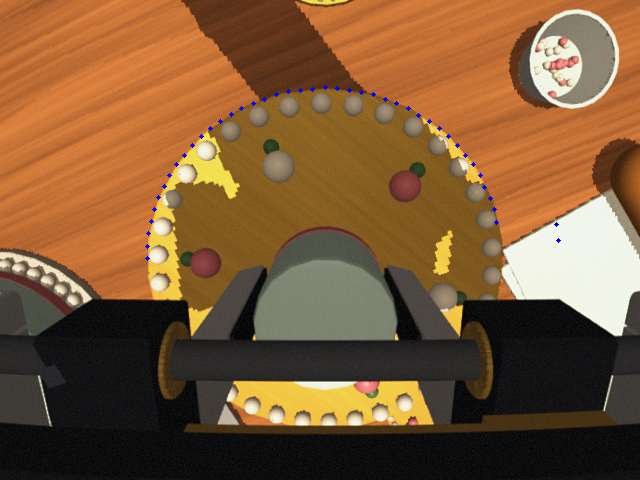

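```bash
python3 - <<'E'
from h import *
from scipy.optimize import least_squares
from scipy.spatial.transform import Rotation as Ro
s=load('w3'); p=np.load('rim.npy'); p=p[~((p[:,0]>520))]
R0=np.array(s['T'])
def circ(x,n=360):
    t=np.linspace(0,2*np.pi,n); C=.098*np.c_[np.cos(t),np.sin(t),0*t]
    return C@Ro.from_rotvec([x[3],x[4],0]).as_matrix().T+x[:3]
from scipy.spatial import cKDTree
def f(x,lock=False):
    q=proj(s,circ(x,720)); d,_=cKDTree(q).query(p); 
    # signed
    c=q.mean(0); i=_; sg=np.sign(np.linalg.norm(p-c,axis=1)-np.linalg.norm(q[i]-c,axis=1))
    return d*sg
q=least_squares(f,[.514,.205,.1925,0,0],x_scale=[.01,.01,.01,.02,.02]); print('free',q.x.round(4),np.sqrt((q.fun**2).mean()))
q=least_squares(lambda x:f([x[0],x[1],x[2],0,0]),[.514,.205,.1925]); print('flat',q.x.round(4),np.sqrt((q.fun**2).mean()))
q=least_squares(lambda x:f([x[0],x[1],.1925,x[2],x[3]]),[.514,.205,0,0]); print('zfix',q.x.round(4),np.sqrt((q.fun**2).mean()))
E
```

```text
free [ 0.5168  0.2021  0.1914 -0.0104 -0.0259] 0.7654489787452556
flat [0.5171 0.202  0.1904] 0.7908045549262119
zfix [ 0.5155  0.2025 -0.0304 -0.0921] 0.809072019785899
```

Request:
apply_moves(motion="-1 -13 -28 0 0 0 0;-1 -28 -61 0 0 0 0;-1 -43 -94 0 0 0 0;-1 -58 -127 0 0 0 0;-1 -73 -160 0 0 0 0;-1 -88 -193 0 0 0 0;-1 -103 -226 0 0 0 0;-1 -118 -259 0 0 0 0")

```text
time_s: 14.53
tcp_pos: [0.53, -0.0823, 0.4098]
tool_rot: [[-0.93, 0.368, -0.003], [0.368, 0.93, 0.0], [0.003, -0.001, -1.0]]
contact_force: [1.4, 0.2, -5.1]
width: 0.0573
```

```bash
python3 - <<'E'
from h import *
to([.536,-.190,.41])
E
```

```text
t 14.53 tcp [ 0.53   -0.0823  0.4098] F [ 1.44  0.18 -5.13] w 0.0573 shift [-45.3 -98.   -0.3] tilt [-2.7e-03  3.0e-04 -1.0e+00] yaw y [ 3.679e-01  9.299e-01 -7.000e-04]
```

Request:
apply_moves(motion="-1 -14 -30 0 0 0 0;-1 -28 -60 0 0 0 0;-1 -40 -85 0 0 0 0;-1 -46 -99 0 0 0 0;-1 -46 -99 0 0 0 0;-1 -46 -99 0 0 0 0;-1 -46 -99 0 0 0 0")

```text
time_s: 15.12
tcp_pos: [0.5367, -0.1883, 0.41]
tool_rot: [[-0.93, 0.367, -0.002], [0.367, 0.93, 0.002], [0.003, 0.001, -1.0]]
contact_force: [0.1, 0.8, -4.1]
width: 0.0579
```

```bash
python3 - <<'E'
from h import *
to([.536,-.190,.38])
snap('scene','s4'); snap('wrist','w4')
E
```

```text
t 15.12 tcp [ 0.5367 -0.1883  0.41  ] F [ 0.06  0.77 -4.06] w 0.0579 shift [-0.  -1.9 30. ] tilt [-0.0022  0.0019 -1.    ] yaw y [0.3669 0.9303 0.001 ]
```

View pics/s4.png

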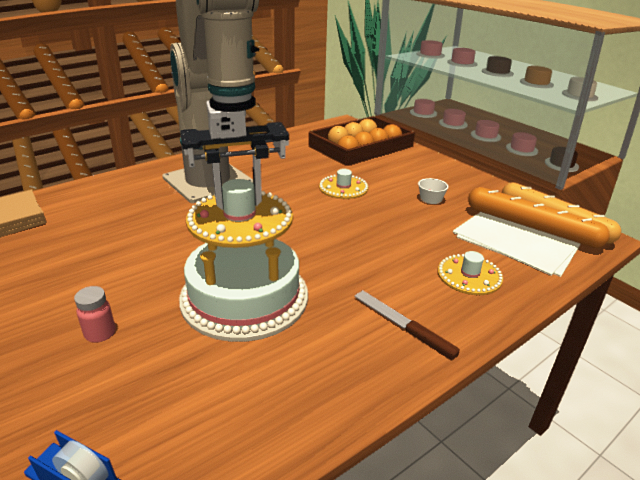

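Request:
apply_moves(motion="-1 0 -1 12 0 0 0;-1 0 -1 24 0 0 0;-1 0 -1 30 0 0 0;-1 0 -1 30 0 0 0;-1 0 -1 30 0 0 0")

```text
time_s: 15.63
tcp_pos: [0.5366, -0.1897, 0.3811]
tool_rot: [[-0.93, 0.367, -0.001], [0.367, 0.93, 0.0], [0.001, 0.0, -1.0]]
contact_force: [-0.6, -0.5, -4.1]
width: 0.0578
```

Request:
apply_moves(motion="-1 0 0 1 0 0 0;-1 0 0 2 0 0 0;-1 0 0 3 0 0 0;-1 0 0 3 0 0 0")

```text
time_s: 15.97
tcp_pos: [0.5364, -0.1905, 0.3783]
tool_rot: [[-0.93, 0.368, 0.0], [0.368, 0.93, -0.0], [-0.0, 0.0, -1.0]]
contact_force: [0.2, 0.5, -4.5]
width: 0.0578
```

Request:
apply_moves(motion="-1 0 0 0.5 0 0 0;-1 0 0 1 0 0 0;-1 0 0 1 0 0 0")

```text
time_s: 16.22
tcp_pos: [0.5364, -0.1905, 0.3772]
tool_rot: [[-0.93, 0.368, -0.0], [0.368, 0.93, 0.0], [0.0, 0.0, -1.0]]
contact_force: [-0.3, -0.2, -4.9]
width: 0.0576
```

Request:
apply_moves(motion="-1 0 0 0.5 0 0 0;-1 0 0 1 0 0 0;-1 0 0 1 0 0 0")

```text
time_s: 16.47
tcp_pos: [0.5364, -0.1905, 0.3761]
tool_rot: [[-0.93, 0.368, -0.0], [0.368, 0.93, 0.0], [0.0, -0.0, -1.0]]
contact_force: [0.5, 0.2, -4.2]
width: 0.0576
```

Request:
apply_moves(motion="-1 0 0 0.5 0 0 0;-1 0 0 1 0 0 0;-1 0 0 1 0 0 0")

```text
time_s: 16.72
tcp_pos: [0.5364, -0.1905, 0.375]
tool_rot: [[-0.93, 0.368, -0.0], [0.368, 0.93, 0.0], [0.0, -0.0, -1.0]]
contact_force: [0.3, 0.4, -3.4]
width: 0.0575
```

Request:
apply_moves(motion="-1 0 0 0.5 0 0 0;-1 0 0 0.5 0 0 0")

```text
time_s: 16.88
tcp_pos: [0.5364, -0.1905, 0.3746]
tool_rot: [[-0.93, 0.368, -0.0], [0.368, 0.93, 0.0], [0.0, 0.0, -1.0]]
contact_force: [-1.2, 0.3, -4.3]
width: 0.0576
```

Request:
apply_moves(motion="-1 0 0 0.5 0 0 0;-1 0 0 0.5 0 0 0")

```text
time_s: 17.05
tcp_pos: [0.5365, -0.1905, 0.3743]
tool_rot: [[-0.93, 0.368, 0.0], [0.368, 0.93, -0.0], [-0.0, 0.0, -1.0]]
contact_force: [-0.1, 0.0, -3.1]
width: 0.0577
```

Request:
apply_moves(motion="-1 0 0 0.4 0 0 0;-1 0 0 0.4 0 0 0")

```text
time_s: 17.22
tcp_pos: [0.5365, -0.1905, 0.3742]
tool_rot: [[-0.93, 0.368, 0.0], [0.368, 0.93, -0.0], [-0.0, 0.0, -1.0]]
contact_force: [-1.4, -0.7, -0.1]
width: 0.0576
```

```bash
python3 - <<'E'
from h import *
s=snap('scene','s5'); im=cv2.resize(s['frame'][170:340,160:330],None,fx=3.5,fy=3.5,interpolation=cv2.INTER_CUBIC); cv2.imwrite('pics/s5c.png',im[:,:,::-1])
E
```

```text
(no output)
```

View pics/s5c.png

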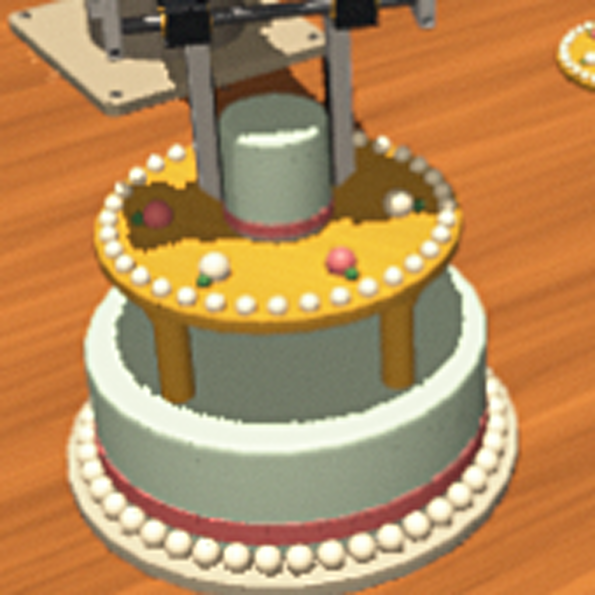

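Request:
apply_moves(motion="1 0 0 0 0 0 0;1 0 0 0 0 0 0;1 0 0 0 0 0 0;1 0 0 0 0 0 0;1 0 0 0 0 0 0;1 0 0 0 0 0 0;1 0 0 0 0 0 0;1 0 0 0 0 0 0")

```text
time_s: 17.93
tcp_pos: [0.5364, -0.1905, 0.3738]
tool_rot: [[-0.93, 0.368, 0.0], [0.368, 0.93, 0.0], [-0.0, 0.0, -1.0]]
contact_force: [-0.4, 0.8, -0.0]
width: 0.0941
```

Request:
apply_moves(motion="1 0 0 -10 0 0 0;1 0 0 -30 0 0 0;1 0 0 -60 0 0 0;1 0 0 -90 0 0 0;1 0 0 -110 0 0 0;1 0 0 -110 0 0 0")

```text
time_s: 18.43
tcp_pos: [0.5373, -0.191, 0.4892]
tool_rot: [[-0.93, 0.368, 0.009], [0.368, 0.93, -0.003], [-0.009, 0.001, -1.0]]
contact_force: [0.7, 0.5, 0.9]
width: 0.0939
```

Request:
apply_moves(motion="1 30 70 0 0 0 0;1 60 140 0 0 0 0;1 60 180 0 0 0 0;1 60 220 0 0 0 0;1 60 260 0 0 0 0;1 60 300 0 0 0 0;1 60 300 0 0 0 0;1 60 300 0 0 0 0")

```text
time_s: 19.1
tcp_pos: [0.5913, 0.1174, 0.4833]
tool_rot: [[-0.933, 0.361, -0.0], [0.361, 0.932, 0.004], [0.002, 0.004, -1.0]]
contact_force: [0.3, 0.3, 0.7]
width: 0.0939
```

```bash
python3 - <<'E'
from h import *
s=snap('scene','s6'); t=snap('top','t6'); to([.5,0,.4])
hsv=cv2.cvtColor(t['frame'],cv2.COLOR_RGB2HSV)
for z,nm in ((.158,'rim'),): print(proj(t,[[.5374,-.1911,.158],[.5374,-.1911,.218]]))
im=np.hstack([cv2.resize(s['frame'][170:340,160:330],(400,400)),cv2.resize(t['frame'][180:320,335:475],(400,400))]); cv2.imwrite('pics/f6.png',im[:,:,::-1])
E
```

```text
t 19.2 tcp [0.5911 0.1155 0.4829] F [-0.1  -0.66  0.53] w 0.0943 shift [  43.  -140.8   82.7] tilt [-0.0011  0.0023 -1.    ] yaw y [0.361  0.9326 0.0017]
[[414.78671997 237.16435423]
 [420.65136783 231.62947757]]
```

View pics/f6.png

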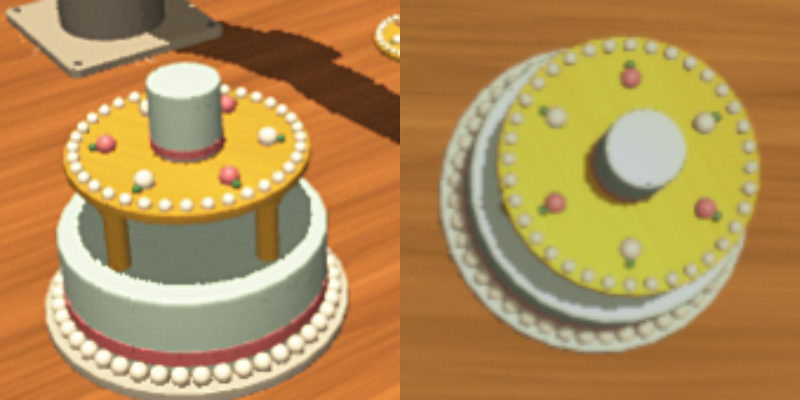

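View pics/t6.png

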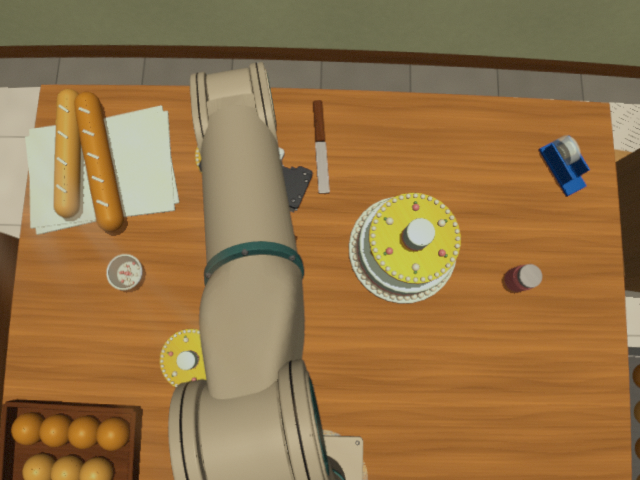

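Request:
apply_moves(motion="1 0 0 0 0 0 0;1 0 0 0 0 0 0;1 0 0 0 0 0 0;1 0 0 0 0 0 0")

```text
time_s: 19.53
tcp_pos: [0.5909, 0.1087, 0.484]
tool_rot: [[-0.929, 0.371, 0.0], [0.371, 0.929, -0.001], [-0.0, -0.001, -1.0]]
contact_force: [0.2, -1.1, 0.3]
width: 0.0939
```

```bash
python3 -c "
from station import r
print(r.sign_off())"
```

```text
the job is handed in; nothing more can be done
None
```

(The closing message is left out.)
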